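Take the stack of parts apart onto the shadow pads

TASK

Take the stack on the blue plate apart and set each of its four things (lens ring, bearing block, slide box, tin) flat on the foam pad whose yellow inlay shows its outline, centred on the inlay and, for the slide box and the block, squared up with it. Keep everything upright, let go of it all, and leave the red tape roll and the glass dish where they are.

Things in the scene. Friction and masses are not known exactly. Their poses are not given: they have to be found in the camera images.
- tin: Round off-white tin with closed lid, 60 mm across, 24 mm high: the bottom of the stack, standing on a fixed blue-painted plate 75 x 75 x 6 mm. Loose, about 60 g. Origin at the centre of its underside, z up.
- slide_case: Closed teal box for microscope slides, 35 (x) x 85 (y) x 31 mm high, flat top for use at 30.5 mm. Loose, about 90 g. At the start it lies roughly centred across the top of the tin, its ends overhanging by about 12 mm each. Origin at the middle of its underside (the sides grasped across x lie at x = -16 and +18 mm), z up. Pinch it across x.
- block: White linear bearing block 30 (x) x 34 (y) x 29 mm high with a square opening right through it along x. Loose, about 55 g. At the start it stands on one half of the slide box, its x axis nearly parallel to the slide box's x, 46 mm from the lens ring along the slide box's y; which half it stands on varies. Origin at the centre of its underside, z up.
- ring: Lens in a black threaded ring, 31 mm across, 9 mm high, lying flat on the other half of the slide box. Loose, about 18 g. Origin at the centre of its underside, z up. There is room for fingers that close along the slide box's x axis.
- tin_pad: Fixed, flat charcoal foam pad 6 mm thick, 86 x 86 mm, with a small steel stud in each corner and a yellow inlay flush with its top: a large disc 60 mm across. Origin under its centre on the table, z up. Place of the tin.
- box_pad: Fixed, flat charcoal foam pad 6 mm thick, 60 (x) x 110 (y) mm, with a small steel stud in each corner and a yellow inlay flush with its top: a long rectangle 35 (x) x 85 (y) mm. Origin under its centre on the table, z up. Place of the slide box, long side along the pad's y (either end first).
- block_pad: Fixed, flat charcoal foam pad 6 mm thick, 64 x 64 mm, with a small steel stud in each corner and a yellow inlay flush with its top: a small, nearly square rectangle 30 (x) x 34 (y) mm. Origin under its centre on the table, z up. Place of the bearing block, its sides parallel to the inlay's (any quarter turn will do).
- ring_pad: Fixed, flat charcoal foam pad 6 mm thick, 64 x 64 mm, with a small steel stud in each corner and a yellow inlay flush with its top: a small disc 31 mm across. Origin under its centre on the table, z up. Place of the lens ring.
- tape: Loose roll of red tape, 58 mm across, 18 mm high, lying on the table near the work; a bystander. Origin at the centre of its underside.
- dish: Loose covered glass dish, 56 mm across, 12 mm high, lying on the table near the work; a bystander. Origin at the centre of its underside.

How it is judged:
By the outcome, as a careful person would: the job done as asked, in the order asked, and still so for the second after the job is handed in, with the robot touching nothing.
It also fails if it takes over 104 s, if anything falls off the work surface, if the arm or the gripper's body presses on something with over 40 N, if the wrist force passes 120 N, or if a joint passes its speed limit or range.

ROBOT

A 7-joint arm with a two-finger parallel gripper is mounted at the origin on a cart in front of the work surface, level with it; the furniture and walls round the work are solid. World frame = base frame: x ahead of the robot, y to its left, z up, the work surface at z = 0. Lengths are in m, angles in rad, forces in N, time in s.
With the tool pointing down it reaches from about 0.4 to 0.925 m from the base axis. Payload 4.1 kg.
Tool frame: the origin (TCP) lies at the very end of the fingers, on their centre line; the grasp point (between the pads) lies 19 mm behind it; z points along the fingers, y is the line along which they close (so a half turn about z gives the same grasp; the last joint's range is limited). The gripper opens to 85 mm and grips with 20 to 120 N. Pads are 22 mm wide; open, the fingers measure 114 mm over their backs; the gripper's body (76 mm by 85 mm) begins 54 mm behind the grasp point. The pads swing forward as they close: fully open they stand 13 mm farther back than shut.
Start: joints at [-1.369, 0.398, 0.045, 1.537, -0.019, 1.207, -0.051], TCP at [0.193, 0.621, 0.231] pointing down, gripper open.
Joint ranges: [-2.82, 2.82], [-0.49, 2.23], [-1.37, 1.46], [0, 2.46], [-1.36, 4.5], [0.23, 2], [-2.94, 2.94]. Speed limits (rad/s): [2.57, 2.57, 3.14, 3.14, 3.14, 3.14, 3.14].

INTERFACE

Orientations are given as [roll, pitch, yaw] about the fixed x, y, z axes, in that order (R = Rz(yaw) Ry(pitch) Rx(roll)).
In Python, from rig import status, snapshot, camera_info, order, recognise gives the robot as it stands.
- The arm moves only by the tool servo_tool, never from a script. Its argument "rows" is a list of rows, each a list of 5 numbers: the shift along the tool's x, y, z in mm, then the turn about the tool's z in rad, then the opening, from -1 (shut) to 1 (fully open). A call has 1 to 12 rows; each row is the pose to reach, as a shift and turn from the pose commanded when the call began, along the tool's axes at that moment; what a row does not reach only later rows make up. A row lasts 1/10 s, in which the tool goes at most 50 mm and 8.59 degrees, less where a joint would pass 70% of its speed; a pose out of reach is approached as far as the arm can. A call with a gripper value outside its range is refused whole. The fingers move at their own pace and stop on an object; "newtons" is the grip in N (left out, the last holds). Time passes only in rows, so rows that repeat a pose let the fingers close. It gives the time, the measured TCP pose, the force, the opening and the grip force at its end, in the units of the state.
- status.state(): the state, without advancing time (a new reading comes with each control period).
- snapshot(name): name is "side" or "top" or "wrist"; returns (picture, depth): 420x560x3 uint8, red, green, blue; 420x560 float32, m along the optical axis (not along the pixel's ray), 0 where there is no reading.
- camera_info(name): a dict with "intrinsics" (3x3 intrinsics, pixels), "T" (4x4, takes a point from camera to world coordinates). Camera axes: x right, y down, z forward; pixel columns grow to the right and rows downward; lengths in m; the calibration is good to about 2 mm. The wrist camera is an equidistant fisheye: a pixel r from the principal point sees the ray r / f radians off the axis. A picture is of the moment at which its call begins: read the wrist's pose just before it. camera_info takes no time and is no camera call; for the wrist camera it gives the pose at the moment of the call.
- order.finish_job(): hands the job in; it is judged then, once.
Trained networks look in the newest picture that a camera, given by its name, has taken for a name from the list of things; names that differ only in an ending like _2 or _b are one class to them, and where a whole thing is asked for, a point or a joint stands for the part that bears it (a point fixed in the world has none). Each returns a list of dicts, best first, with "conf" (0 to 1); they miss things now and then, are a little off and sometimes report something else, mostly with a low value. They report only what shows in the picture. A call takes as long as a camera call.
- recognise(target, camera): "bbox" ([left, top, right, bottom] in pixels, round what is visible of it).
The state is a dict: "t": time; "qpos": joint angles; "joint_velocities": joint speeds; "tau": joint torques, N m; "position": TCP position; "ee_rot": TCP orientation; "contact_force": force on the tool from outside, world axes, zero at the start; "wrist_torque": the same for the moment, N m; "opening": finger opening in m; "grip_force": force on a finger pad.
Only numpy, scipy, OpenCV 4.12 (cv2) and the standard library are available. Lean on these libraries where they do the work, as an engineer would, in place of code of your own. Each camera call takes 0.05 s, during which the arm holds its last target. There are 200 camera calls.

## Working session

There is one attempt and no reset: what is moved stays moved. The work goes in short steps, Python scripts to look and compute and a tool call to move; the robot and the scene stay as the last step left them, time stands still between calls to the robot, and variables do not carry over. Pictures are saved under pics/ and viewed, at most 14 in all, crops included, and the job is handed in when it is done.

Besides the shell and the picture viewer there is one more tool, called after "Emit:" as a command line: name --pt "numbers of a row" for each row, then --argument value for the rest. servo_tool: Moves the arm, as the interface text tells. Its arguments: {"type":"object","properties":{"rows":{"type":"array","items":{"type":"array","items":{"type":"number"}}},"newtons":{"type":"number"}},"required":["rows"]}

```bash
ls; mkdir -p pics; python3 - <<'E'
from rig import status, snapshot, camera_info
import cv2, numpy as np
print(status.state())
for n in ("side","top"):
    p,d=snapshot(n); cv2.imwrite(f"pics/{n}0.png",p[...,::-1]); np.savez(f"{n}0.npz",p=p,d=d,T=camera_info(n)["T"],K=camera_info(n)["intrinsics"])
    i=camera_info(n); print(n,np.round(i["intrinsics"],1).tolist(),np.round(i["T"],3).tolist(),(d>0).mean())
E
```

```text
pics
{'t': 0.0, 'qpos': array([-1.36902606,  0.39919234,  0.04502519,  1.5378937 , -0.01871464,
        1.20691354, -0.05070693]), 'joint_velocities': array([ 0.00077091, -0.00151967, -0.00121954, -0.00031486, -0.00048689,
        0.00182683, -0.00046924]), 'tau': array([-1.11475049e-05, -4.75123787e+01,  1.36450622e+00, -2.54225242e+01,
        1.16005845e-02,  9.50042624e-03, -5.43983163e-06]), 'position': array([0.19234547, 0.6202117 , 0.23025699]), 'ee_rot': array([-3.13961090e+00,  1.19858702e-04,  2.84093019e+00]), 'contact_force': array([ 0.64302624, -0.46047698,  0.72077634]), 'wrist_torque': array([-0.02284685, -0.01178649, -0.017621  ]), 'grip_force': 0.0, 'opening': 0.08541741909880873}
side [[401.4, 0.0, 276.0], [0.0, 401.4, 212.7], [0.0, 0.0, 1.0]] [[-0.991, -0.061, 0.122, 0.431], [-0.136, 0.431, -0.892, 0.723], [0.002, -0.9, -0.435, 0.429], [0.0, 0.0, 0.0, 1.0]] 0.9960416666666667
top [[463.0, 0.0, 287.0], [0.0, 463.0, 207.7], [0.0, 0.0, 1.0]] [[-0.008, -0.992, 0.129, 0.435], [-1.0, 0.007, -0.014, -0.048], [0.013, -0.129, -0.992, 0.905], [0.0, 0.0, 0.0, 1.0]] 0.9959183673469387
```

View pics/top0.png

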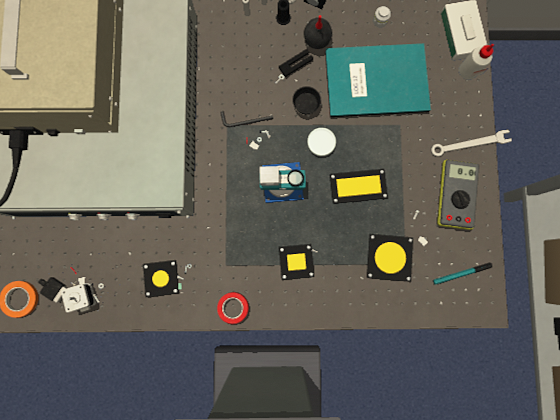

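View pics/side0.png

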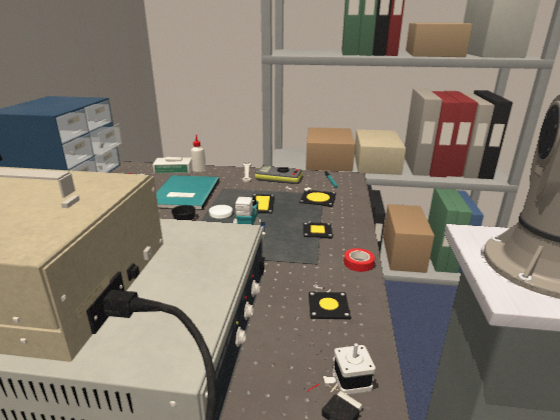

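The top view shows the ring at (295,178), the block at (270,177), the box pad at (358,186), the tin pad at (390,258), the block pad at (296,262), the ring pad at (160,279), the tape at (233,308) and the dish at (321,141). The tall instrument stands at the left.

```bash
cat > h.py <<'E'
import numpy as np, cv2
from rig import status, snapshot, camera_info, order, recognise
def load(n):
    z=np.load(f"{n}.npz"); return z["p"],z["d"],z["T"],z["K"]
def cloud(d,T,K):
    v,u=np.mgrid[:d.shape[0],:d.shape[1]]
    c=np.stack([(u-K[0,2])/K[0,0]*d,(v-K[1,2])/K[1,1]*d,d],-1)
    return c@T[:3,:3].T+T[:3,3]
def ray_plane(uv,T,K,z):
    r=T[:3,:3]@np.array([(uv[0]-K[0,2])/K[0,0],(uv[1]-K[1,2])/K[1,1],1]); return T[:3,3]+r*(z-T[2,3])/r[2]
def hsv(p): return cv2.cvtColor(p,cv2.COLOR_RGB2HSV)
def blobs(m,amin):
    n,l,s,c=cv2.connectedComponentsWithStats(m.astype(np.uint8)); return [l==i for i in range(1,n) if s[i,4]>=amin]
def rect(P):
    (c,s,a)=cv2.minAreaRect((P[:,:2]*1000).astype(np.float32)); return np.round(c,1),np.round(s,1),round(a,1)
E
python3 - <<'E'
from h import *
for n in ("top0","side0"):
    p,d,T,K=load(n); W=cloud(d,T,K); H=hsv(p)
    y=(H[...,0]>20)&(H[...,0]<35)&(H[...,1]>150)&(H[...,2]>120)
    print(n)
    for m in blobs(y,60):
        P=W[m]; 
        Q=np.array([ray_plane((u,v),T,K,.006) for v,u in np.argwhere(m)])
        print("yellow",m.sum(),np.round(P.mean(0)*1000,1),"plane:",np.round(Q.mean(0)*1000,1),rect(Q))
    if n=="top0":
        print("z near stack"); 
        print((W[160:206:3,254:312:3,2]*1000).astype(int))
        for k in ((233,308),(321,141),(160,279),(100,200),(150,100),(185,180),(60,100)): print(k,np.round(W[k[1],k[0]]*1000))
for n in ("top","side"):
    for t in ("ring","block","slide_case","tin","tape","dish","ring_pad","block_pad","box_pad","tin_pad"):
        print(n,t,[(np.round(r["bbox"]).astype(int).tolist(),round(r["conf"],2)) for r in recognise(t,n)[:2]])
E
```

```text
top0
yellow 122 [ 578.1 -360.9   18.4] plane: [ 580.1 -365.3    6. ] (array([ 582. , -365.7]), array([  5. , 129.2]), 82.6)
yellow 799 [ 594.4 -201.3   10.3] plane: [ 595.2 -202.     6. ] (array([ 595.2, -202. ]), array([36.5, 86.4]), 5.3)
yellow 790 [ 453.7 -258.1   10.3] plane: [ 453.8 -259.1    6. ] (array([ 453.6, -259.3]), array([58.3, 60. ]), 88.1)
yellow 303 [447.3 -77.3   5.7] plane: [447.3 -77.3   6. ] (array([447.3, -77.4]), array([31.4, 35.3]), 4.7)
yellow 228 [417.6 183.3   6.2] plane: [417.6 183.3   6. ] (array([418. , 183.4]), array([30.5, 30.5]), 1.4)
z near stack
[[ 0  2  4  1  5  0  0  2  4  2  2  3  1  2  1  4  1  1  2  4]
 [ 2  4  2  2  1  0  2  0  0  5  3  4  4  5  4  5  5 -1  2  1]
 [ 4  4 90 88 87 89 85 88 28 32 28  5  8  5  3  6  2  0 -1  0]
 [ 3  0 88 88 91 89 86 87 31 32 27 30 32 70 68  8  1  0  1  2]
 [ 3  2 90 89 89 88 89 88 59 59 61 61 66 64 62 69 62  2  1  2]
 [ 1  1 90 90 89 88 90 90 61 61 59 69 63 63 65 62 67  1  4  1]
 [ 2  1 90 87 88 87 88 88 60 60 60 69 64 64 62 64 68  0  0  2]
 [ 2  2 85 89 90 87 87 90 88 59 62 61 62 60 64 62 64  4 -1  3]
 [ 0  1 73
[... 1507 characters left out ...]
 258, 180, 297], 0.49)]
top dish [([307, 128, 334, 155], 0.97)]
top ring_pad [([142, 258, 176, 296], 0.73)]
top block_pad [([278, 241, 312, 281], 0.57), ([330, 170, 386, 204], 0.53)]
top box_pad [([329, 171, 385, 202], 0.8)]
top tin_pad [([367, 233, 411, 280], 0.93)]
side ring []
side block [([234, 199, 252, 215], 0.81)]
side slide_case [([237, 205, 260, 225], 0.67)]
side tin [([309, 292, 350, 317], 0.66), ([233, 220, 261, 224], 0.58)]
side tape [([344, 249, 373, 273], 0.69)]
side dish [([208, 205, 232, 220], 0.59)]
side ring_pad [([307, 292, 349, 319], 0.98)]
side block_pad [([304, 223, 333, 241], 0.56)]
side box_pad [([253, 192, 274, 215], 0.59)]
side tin_pad [([298, 189, 339, 210], 0.88)]
```

Emit:
servo_tool --pt "-20 -20 0 0.05 1" --pt "-55 -55 0 0.15 1" --pt "-90 -90 0 0.25 1" --pt "-125 -125 0 0.38 1" --pt "-160 -162 0 0.5 1" --pt "-195 -197 0 0.62 1" --pt "-230 -232 0 0.75 1" --pt "-265 -267 0 0.88 1" --pt "-300 -305 0 1.0 1" --pt "-335 -340 0 1.12 1" --pt "-370 -375 0 1.24 1" --pt "-393 -402 0 1.27 1"

```text
t: 2.3
position: [0.4502, 0.1172, 0.2319]
ee_rot: [3.14, -0.0, 1.565]
contact_force: [-0.0, 0.7, -0.8]
opening: 0.0858
grip_force: 0.0
```

```bash
cat >> h.py <<'E'
def wrist(tag):
    s=status.state(); i=camera_info("wrist"); p,d=snapshot("wrist"); cv2.imwrite(f"pics/{tag}.png",p[...,::-1])
    np.savez(f"{tag}.npz",p=p,d=d,T=i["T"],K=i["intrinsics"]); print("pose",round(s["t"],2),np.round(s["position"]*1000,1),np.round(s["ee_rot"],4),"F",np.round(s["contact_force"],1),"open",round(s["opening"]*1000,1),"grip",round(s["grip_force"],1)); return p,d,i["T"],i["intrinsics"]
def frays(uv,T,K):
    uv=np.atleast_2d(uv).astype(float); x=(uv[:,0]-K[0,2])/K[0,0]; y=(uv[:,1]-K[1,2])/K[1,1]; r=np.hypot(x,y); s=np.where(r>1e-9,np.sin(r)/np.maximum(r,1e-9),1)
    return np.stack([x*s,y*s,np.cos(r)],1)@T[:3,:3].T
def fplane(uv,T,K,z):
    r=frays(uv,T,K); return T[:3,3]+r*((z-T[2,3])/r[:,2])[:,None]
def fcloud(d,T,K):
    v,u=np.mgrid[:d.shape[0],:d.shape[1]]; r=frays(np.stack([u.ravel(),v.ravel()],1),np.eye(4),K)
    c=r*(d.ravel()/np.maximum(r[:,2],1e-3))[:,None]; return (c@T[:3,:3].T+T[:3,3]).reshape(*d.shape,3)
def fproj(X,T,K):
    c=(np.atleast_2d(X)-T[:3,3])@T[:3,:3]; th=np.arctan2(np.hypot(c[:,0],c[:,1]),c[:,2]); ph=np.arctan2(c[:,1],c[:,0])
    return np.stack([K[0,2]+K[0,0]*th*np.cos(ph),K[1,2]+K[1,1]*th*np.sin(ph)],1)
def yellow(p):
    H=hsv(p); return (H[...,0]>18)&(H[...,0]<36)&(H[...,1]>140)&(H[...,2]>90)
E
python3 - <<'E'
from h import *
p,d,T,K=wrist("w1"); print(np.round(T,3).tolist(),np.round(K,1).tolist(),(d>0).mean())
W=fcloud(d,T,K)
for m in blobs(yellow(p),60):
    uv=np.argwhere(m)[:,::-1]; Q=fplane(uv,T,K,.006); print(m.sum(),uv.mean(0).round(),np.round(Q.mean(0)*1000,1),rect(Q),"depth",np.round(np.median(W[m],0)*1000,1))
E
```

```text
pose 2.3 [450.2 117.2 231.9] [ 3.1399e+00 -3.0000e-04  1.5651e+00] F [-0.   0.7 -0.8] open 85.8 grip 0.0
[[1.0, -0.007, -0.001, 0.449], [-0.007, -0.955, -0.295, 0.193], [0.001, 0.295, -0.955, 0.374], [0.0, 0.0, 0.0, 1.0]] [[325.2, 0.0, 276.2], [0.0, 325.2, 209.9], [0.0, 0.0, 1.0]] 0.9947491496598639
709 [246. 122.] [415.6 182.6   6. ] (array([415.3, 182.8]), array([33. , 32.8]), 88.8) depth [415.8 182.6   5.9]
536 [274. 318.] [445.  -77.5   6. ] (array([445., -78.]), array([33.5, 38.9]), 4.8) depth [445.1 -77.    6. ]
65 [359. 361.] [ 576. -168.    6.] (array([ 576.3, -169.7]), array([20. , 13.2]), 83.5) depth [ 573.6 -164.4    6.1]
```

View pics/w1.png

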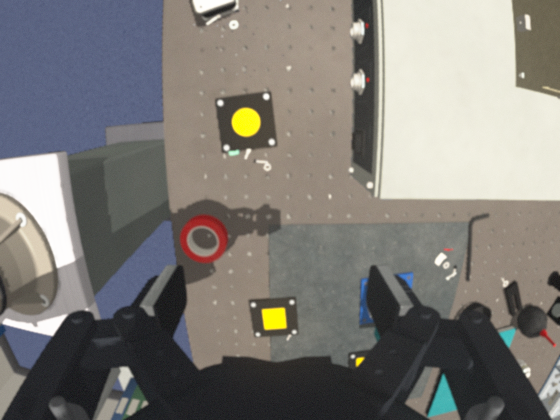

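The wrist view shows the ring pad at (246,122), the block pad at (274,318), the tape at (204,239) and the blue plate behind the right finger at (386,300). Next I move the camera over the stack.

Emit:
servo_tool --pt "-20 15 0 0 1" --pt "-60 42 0 0 1" --pt "-100 70 0 0 1" --pt "-140 98 10 0 1" --pt "-180 126 20 0 1" --pt "-200 140 28 0 1" --pt "-206 144 30 0 1" --pt "-206 144 30 0 1"

```text
t: 3.15
position: [0.5927, -0.0859, 0.2008]
ee_rot: [-3.14, 0.0, 1.57]
contact_force: [0.1, 0.4, 0.3]
opening: 0.0854
grip_force: 0.0
```

```bash
python3 - <<'E'
from h import *
p,d,T,K=wrist("w2"); W=fcloud(d,T,K)
for m in blobs(yellow(p),60):
    uv=np.argwhere(m)[:,::-1]; Q=fplane(uv,T,K,.006); print(m.sum(),uv.mean(0).round(),np.round(Q.mean(0)*1000,1),rect(Q),"depth",np.round(np.median(W[m],0)*1000,1))
for t in ("ring","block","slide_case","tin","dish"):
    print(t,[(np.round(r["bbox"]).astype(int).tolist(),round(r["conf"],2)) for r in recognise(t,"wrist")[:2]])
R=(abs(W[...,0]-.593)<.07)&(abs(W[...,1]+.053)<.07)
for a,b in ((.005,.012),(.022,.036),(.055,.064),(.064,.075),(.082,.096)):
    for m in blobs(R&(W[...,2]>a)&(W[...,2]<b),150): print(a,b,m.sum(),rect(W[m]),np.round(np.median(W[m],0)*1000,1))
E
```

```text
pose 3.15 [592.7 -85.9 200.8] [-3.1404e+00  1.0000e-04  1.5696e+00] F [0.1 0.4 0.3] open 85.4 grip 0.0
860 [145. 178.] [445.1 -76.7   6. ] (array([445. , -76.9]), array([33.3, 37.1]), 4.2) depth [445.2 -76.7   5.9]
2093 [277. 278.] [ 592.6 -199.4    6. ] (array([ 592.8, -202. ]), array([38.4, 88.8]), 5.5) depth [ 592.  -198.5    5.9]
343 [184. 321.] [ 470.  -267.4    6. ] (array([ 471. , -268.9]), array([54.9, 18.8]), 63.4) depth [ 473.6 -265.2    6.1]
ring [([269, 170, 300, 199], 0.92)]
block [([270, 112, 308, 156], 0.89), ([120, 148, 180, 207], 0.57)]
slide_case [([263, 110, 303, 204], 0.89), ([122, 146, 178, 206], 0.67)]
tin [([252, 132, 318, 173], 0.76)]
dish []
0.005 0.012 672 (array([628. , -49.4]), array([21.6, 74.9]), 4.1) [632.1 -55.6   5.9]
0.005 0.012 535 (array([569.9, -53.3]), array([16.7, 74.3]), 0.4) [569.4 -43.2   5.8]
0.022 0.036 281 (array([574.5, -49.1]), array([ 9.3, 43.1]), 0.8) [575.6 -47.8  29.6]
0.022 0.036 376 (array([622.8, -50.5]), array([45.2, 12.5]), 81.6) [622.2 -51.7  29.4]
0.055 0.064 1116 (array([596.9, -50.4]), array([34.7, 82.9]), 0.8) [591.2 -54.9  60.2]
0.055 0.064 440 (array([598. , -74.9]), array([23.8, 23.8]), 51.2) [598.3 -74.8  63.3]
0.064 0.075 421 (array([598.1, -74.3]), array([29.6, 29.4]), 1.3) [599.  -75.2  68.7]
0.082 0.096 1634 (array([599.9, -27.1]), array([34.4, 29.5]), 89.6) [599.2 -26.5  88.9]
```

View pics/w2.png

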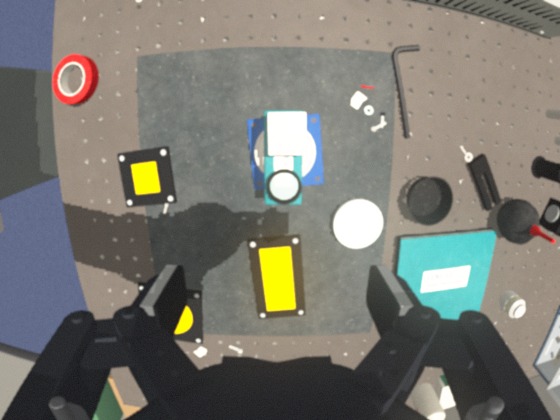

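The wrist view shows the block at (288,133), the ring at (284,185), the box pad at (277,278) and the dish at (358,223). The depth heights agree with the text. Now I descend on the ring.

Emit:
servo_tool --pt "3 2 20 0 0.3" --pt "8 4 50 0 0.2" --pt "11 5.5 85 0 0.2" --pt "11 5.5 110 0 0.2" --pt "11 5.5 125 0 0.2" --pt "11 5.5 133 0 0.2" --pt "11 5.5 136 0 0.2" --pt "11 5.5 138 0 0.2" --pt "11 5.5 138 0 0.2" --newtons 25

```text
t: 4.35
position: [0.5991, -0.0746, 0.0642]
ee_rot: [3.14, -0.0, 1.571]
contact_force: [0.2, -0.4, 0.4]
opening: 0.0515
grip_force: 0.0
```

```bash
python3 - <<'E'
from h import *
p,d,T,K=wrist("w3"); W=fcloud(d,T,K)
for a,b in ((.066,.073),(.085,.093)):
    for m in blobs((abs(W[...,0]-.593)<.07)&(abs(W[...,1]+.053)<.07)&(W[...,2]>a)&(W[...,2]<b),150): print(a,b,m.sum(),rect(W[m]),np.round(np.median(W[m],0)*1000,1))
E
```

```text
pose 4.35 [599.1 -74.6  64.2] [ 3.1399e+00 -1.0000e-04  1.5708e+00] F [ 0.2 -0.4  0.4] open 51.5 grip 0.0
0.066 0.073 1161 (array([598. , -74.2]), array([31. , 30.1]), 88.2) [597.9 -73.5  68.9]
0.085 0.093 6983 (array([599.7, -26.7]), array([30.3, 34.3]), 0.9) [599.7 -25.5  88.9]
0.085 0.093 406 (array([570.6, -72.2]), array([14. , 22.5]), 38.7) [570.2 -67.4  89.1]
0.085 0.093 408 (array([625. , -72.6]), array([22.9, 14.1]), 53.1) [625.2 -67.5  89.3]
```

View pics/w3.png

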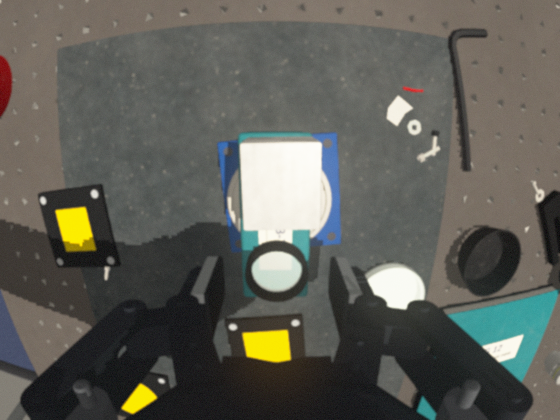

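The ring is centred between the fingertips at (277,270). I close, then lift.

Emit:
servo_tool --pt "0 -1 2 0 0.2" --pt "0 -1 2 0 -0.2" --pt "0 -1 2 0 -0.6" --pt "0 -1 2 0 -0.6" --pt "0 -1 2 0 -0.6" --pt "0 -1 2 0 -0.6" --pt "0 -1 2 0 -0.6" --pt "0 -1 0 0 -0.6" --pt "0 -1 -6 0 -0.6" --pt "0 -1 -20 0 -0.6" --newtons 25

```text
t: 5.4
position: [0.5962, -0.0743, 0.0827]
ee_rot: [-3.139, -0.0, 1.571]
contact_force: [-0.0, 1.0, 0.9]
opening: 0.0286
grip_force: 24.7
```

Emit:
servo_tool --pt "0 0 -30 0 -0.6" --pt "5 -5 -70 0 -0.6" --pt "30 -30 -90 0 -0.6" --pt "60 -60 -90 0 -0.6" --pt "90 -88 -90 0 -0.6" --pt "120 -116 -90 0 -0.6" --pt "150 -144 -80 0 -0.6" --pt "175 -168 -65 0 -0.6" --pt "187 -179 -52 0 -0.6" --pt "190 -182 -50 0 -0.6" --pt "190 -182 -50 0 -0.6" --pt "190 -182 -50 0 -0.6"

```text
t: 6.6
position: [0.417, 0.1147, 0.1343]
ee_rot: [3.139, -0.0, 1.569]
contact_force: [0.8, 0.4, 0.0]
opening: 0.0286
grip_force: 24.8
```

```bash
python3 - <<'E'
from h import *
p,d,T,K=wrist("w4"); W=fcloud(d,T,K)
for m in blobs(yellow(p),60):
    uv=np.argwhere(m)[:,::-1]; Q=fplane(uv,T,K,.006); print(m.sum(),uv.mean(0).round(),np.round(Q.mean(0)*1000,1),rect(Q),"depth",np.round(np.median(W[m],0)*1000,1))
s=status.state()["position"]
R=(abs(W[...,0]-s[0])<.03)&(abs(W[...,1]-s[1])<.025)&(abs(W[...,2]-s[2])<.02)
z=W[...,2]-s[2]
print(np.histogram(z[R]*1000,bins=range(-12,20,2)))
for m in blobs(R&(z>.004)&(z<.009),100): print(m.sum(),rect(W[m]-s))
cv2.imwrite("pics/w4c.png",cv2.resize(p[200:400,150:400,::-1],None,fx=3,fy=3))
E
```

```text
pose 6.6 [417.  114.7 134.3] [ 3.1393e+00 -5.0000e-04  1.5690e+00] F [0.8 0.4 0. ] open 28.6 grip 24.8
1252 [275. 121.] [415.1 183.5   6. ] (array([415.3, 183.5]), array([32.2, 32.3]), 44.7) depth [415.3 183.5   5.8]
151 [301. 356.] [442.9 -62.1   6. ] (array([443.3, -62. ]), array([32.5,  8.7]), 8.3) depth [437.3 -60.3   6.1]
117 [408. 403.] [ 596.1 -170.5    6. ] (array([ 596.9, -172. ]), array([12.1, 40.2]), 39.2) depth [ 588.7 -162.2    6.4]
(array([   0,    0,    0,    0,    0,   39,  846, 1129,  261,  864,  362,
        146,  157,  144,  172]), array([-12, -10,  -8,  -6,  -4,  -2,   0,   2,   4,   6,   8,  10,  12,
        14,  16,  18]))
1374 (array([-3.9,  0.9]), array([31.5, 40.6]), 75.7)
```

View pics/w4c.png

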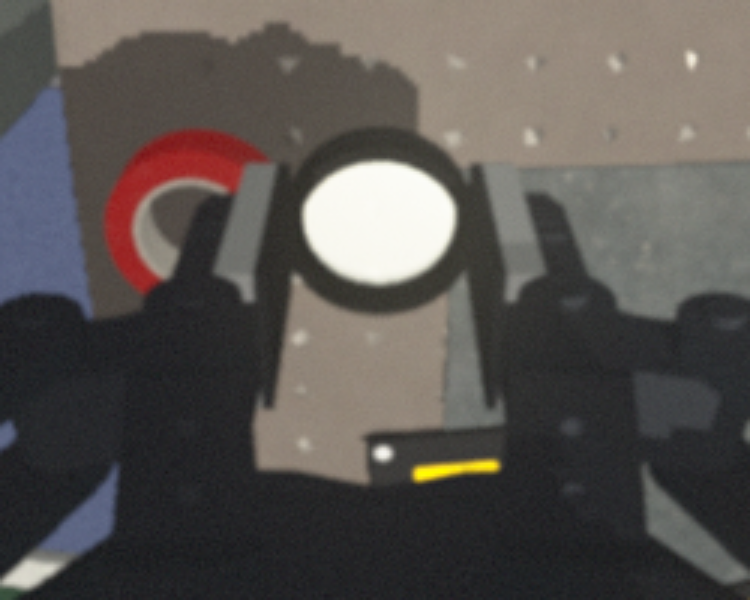

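The ring is held level between the pads at about (276,273) in the full frame. I compute the offset to the pad in that same picture.

```bash
python3 - <<'E'
from h import *
p,d,T,K=load("w4"); W=fcloud(d,T,K)
c=p[200:400,150:400].min(2); m=np.zeros(d.shape,bool); m[240:300,245:308]=c[40:100,95:158]>190
ms=max(blobs(m,50),key=lambda q:q.sum()); uv=np.argwhere(ms)[:,::-1]
print("lens z",np.round(np.median(W[ms],0)*1000,1), (W[ms].mean(0)*1000).round(1)); z=np.median(W[ms][:,2])
for zz in (z,.137,.141): Q=fplane(uv,T,K,zz); print(rect(Q))
print(T[:3,3], status.state()["position"])
k=(abs(W[...,2]-.1405)<.0025)&(abs(W[...,0]-.4165)<.013)&(abs(W[...,1]-.115)<.02); print(k.sum(),rect(W[k]),np.median(W[k][:,2]))
E
```

```text
lens z [415.7 114.7 136.3] [415.7 115.  137.4]
(array([415.7, 114.1]), array([21.8, 23.5]), 89.8)
(array([415.7, 114.4]), array([21.7, 23.4]), 89.8)
(array([415.7, 116.6]), array([21.1, 22.7]), 89.8)
[0.41573746 0.19018526 0.27657678] [0.41698534 0.11462966 0.13426141]
1049 (array([416.5, 114.7]), array([31.7, 25.9]), 89.8) 0.14147541428640964
```

Emit:
servo_tool --pt "25 0 10 0 -0.6" --pt "55 0 40 0 -0.6" --pt "69 -0.5 75 0 -0.6" --pt "69 -0.5 100 0 -0.6" --pt "69 -0.5 114 0 -0.6" --pt "69 -0.5 120 0 -0.6" --pt "69 -0.5 122 0 -0.6" --pt "69 -0.5 123 0 -0.6" --pt "69 -0.5 124 0 -0.6" --pt "69 -0.5 124 0 -0.6"

```text
t: 7.65
position: [0.4154, 0.1848, 0.0099]
ee_rot: [3.14, -0.001, 1.571]
contact_force: [-0.8, 0.5, -0.3]
opening: 0.0287
grip_force: 24.8
```

Emit:
servo_tool --pt "0 0 0.7 0 -0.6" --pt "0 0 1.4 0 -0.6" --pt "0 0 2 0 -0.6" --pt "0 0 2 0 -0.6"

```text
t: 8.05
position: [0.4147, 0.1845, 0.0073]
ee_rot: [-3.141, -0.0, 1.571]
contact_force: [0.0, 0.4, 0.5]
opening: 0.029
grip_force: 24.8
```

Emit:
servo_tool --pt "0 0 0.7 0 -0.6" --pt "0 0 1.2 0 -0.6" --pt "0 0 1.2 0 -0.6"

```text
t: 8.35
position: [0.4149, 0.1846, 0.0069]
ee_rot: [-3.141, -0.001, 1.571]
contact_force: [-2.8, -1.1, 10.4]
opening: 0.0289
grip_force: 25.6
```

Emit:
servo_tool --pt "0 0 -0.7 0 -0.6" --pt "0 0 -0.7 0 -0.2" --pt "0 0 -0.7 0 0.1" --pt "0 0 -0.7 0 0.1" --pt "0 0 -10 0 0.1" --pt "-5 0 -40 0 0.1" --pt "-40 0 -85 0 0.3" --pt "-70 0 -110 0 0.5" --pt "-75 0 -115 0 0.8" --pt "-75 0 -115 0 1" --pt "-75 0 -115 0 1"

```text
t: 9.45
position: [0.4144, 0.1103, 0.1208]
ee_rot: [-3.141, -0.0, 1.572]
contact_force: [0.1, 0.0, -0.2]
opening: 0.0849
grip_force: 0.0
```

```bash
python3 - <<'E'
from h import *
p,d,T,K=wrist("w5"); W=fcloud(d,T,K)
m=(abs(W[...,0]-.415)<.04)&(abs(W[...,1]-.184)<.04)
k=m&(W[...,2]>.009)&(W[...,2]<.03); k=max(blobs(k,50),key=lambda q:q.sum()); print("ring",rect(W[k]),np.percentile(W[k][:,2],[5,50,95]))
k=m&(W[...,2]>.0125)&(W[...,2]<.03); k=max(blobs(k,50),key=lambda q:q.sum()); print("ring top",rect(W[k]))
# pad by depth
k=m&(W[...,2]>.0035)&(W[...,2]<.03); k=max(blobs(k,50),key=lambda q:q.sum()); print("pad",rect(W[k]))
p4,d4,T4,K4=load("w4"); W4=fcloud(d4,T4,K4); k=(abs(W4[...,0]-.415)<.04)&(abs(W4[...,1]-.184)<.04)&(W4[...,2]>.0035)&(W4[...,2]<.03); k=max(blobs(k,50),key=lambda q:q.sum());print("pad w4",rect(W4[k]))
for mm in blobs(yellow(p),30):
    uv=np.argwhere(mm)[:,::-1]; Q=fplane(uv,T,K,.006); print(mm.sum(),uv.mean(0).round(),rect(Q))
r=recognise("ring","wrist"); print(r[:2]); 
cv2.imwrite("pics/w5c.png",cv2.resize(p[60:200,190:360,::-1],None,fx=3.5,fy=3.5))
E
```

```text
pose 9.45 [414.4 110.3 120.8] [-3.1410e+00 -5.0000e-04  1.5717e+00] F [ 0.1  0.  -0.2] open 84.9 grip 0.0
ring (array([413.6, 184.7]), array([30.2, 29.6]), 45.4) [0.0090934  0.0127417  0.01530294]
ring top (array([413.6, 184.7]), array([30.2, 29.6]), 45.4)
pad (array([415.5, 180. ]), array([64.7, 71.4]), 6.1)
pad w4 (array([415.4, 179.9]), array([64.7, 71.5]), 6.3)
152 [293. 122.] (array([425.6, 178.8]), array([27.6,  9.5]), 65.5)
135 [416. 406.] (array([ 601.2, -166.2]), array([18.9, 35.5]), 45.2)
[{'bbox': [255.6, 96.5, 298.7, 130.1], 'conf': 0.62}, {'bbox': [404.9, 393.3, 432.5, 415.1], 'conf': 0.49}]
```

View pics/w5c.png

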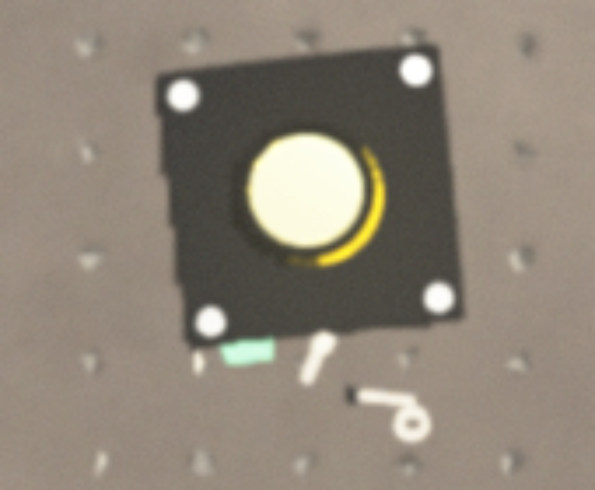

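The ring sits about 2 mm off the inlay: a crescent shows towards +x and -y, with the ring at (413.6,184.7) and the inlay at (415.3,183.4). I regrip and shift it.

Emit:
servo_tool --pt "10 0.5 5 0 0.6" --pt "45 0.5 35 0 0.2" --pt "74 0.5 75 0 0.2" --pt "74 0.5 100 0 0.2" --pt "74 0.5 110 0 0.2" --pt "74 0.5 112.5 0 0.2" --pt "74 0.5 113 0 0.1" --pt "74 0.5 113 0 -0.2" --pt "74 0.5 113 0 -0.6" --pt "74 0.5 113 0 -0.6" --pt "74 0.5 113 0 -0.6" --pt "74 0.5 113 0 -0.6"

```text
t: 10.75
position: [0.4164, 0.1836, 0.0093]
ee_rot: [3.14, -0.001, 1.57]
contact_force: [-1.9, -2.2, 7.7]
opening: 0.0286
grip_force: 24.8
```

Emit:
servo_tool --pt "0 0 -1 0 -0.6" --pt "0 0 -2 0 -0.6" --pt "-0.7 1 -2 0 -0.6" --pt "-1.3 1.7 -2 0 -0.6" --pt "-1.3 1.7 -2 0 -0.6" --pt "-1.3 1.7 -2 0 -0.6" --pt "-1.3 1.7 -2 0 -0.6"

```text
t: 11.45
position: [0.417, 0.1822, 0.01]
ee_rot: [-3.141, -0.0, 1.571]
contact_force: [0.8, 0.5, 0.3]
opening: 0.0281
grip_force: 24.7
```

Emit:
servo_tool --pt "0 0 1 0 -0.6" --pt "0 0 2 0 -0.6" --pt "0 0 2 0 -0.6" --pt "0 0 2 0 -0.2" --pt "0 0 2 0 0.1" --pt "0 0 2 0 0.1" --pt "0 0 -10 0 0.1" --pt "-5 0 -40 0 0.1" --pt "-40 0 -85 0 0.3" --pt "-70 0 -110 0 0.8" --pt "-75 0 -115 0 1" --pt "-75 0 -115 0 1"

```text
t: 12.65
position: [0.4179, 0.1067, 0.1266]
ee_rot: [3.139, -0.003, 1.568]
contact_force: [-0.6, 0.3, -0.2]
opening: 0.0854
grip_force: 0.0
```

```bash
python3 - <<'E'
from h import *
p,d,T,K=wrist("w6"); W=fcloud(d,T,K)
m=(abs(W[...,0]-.415)<.04)&(abs(W[...,1]-.184)<.04)
k=m&(W[...,2]>.009)&(W[...,2]<.03); k=max(blobs(k,50),key=lambda q:q.sum()); print("ring",rect(W[k]),np.percentile(W[k][:,2],[5,50,95]))
def studs(p,W,m):
    return np.array([W[b].mean(0)[:2]*1000 for b in blobs(m&(p.min(2)>150)&(abs(W[...,2]-.006)<.003),4)])
for n in("w4","w6"):
    p,d,T,K=load(n);W=fcloud(d,T,K);m=(abs(W[...,0]-.415)<.034)&(abs(W[...,1]-.184)<.034); s=studs(p,W,m); print(n,s.round(1).tolist())
E
```

```text
pose 12.65 [417.9 106.7 126.6] [ 3.1389e+00 -2.7000e-03  1.5683e+00] F [-0.6  0.3 -0.2] open 85.4 grip 0.0
ring (array([416. , 183.2]), array([29.2, 30.2]), 89.7) [0.0090729  0.01076059 0.01536643]
w4 [[438.0, 212.2], [386.3, 206.5], [443.9, 160.4], [392.0, 154.9], [418.0, 150.9]]
w6 [[438.0, 212.3], [386.3, 206.5], [415.9, 185.1], [409.2, 186.5], [426.8, 182.1], [420.3, 182.6], [415.6, 173.4], [443.8, 160.6], [392.1, 155.0], [417.8, 150.8]]
```

The ring now sits at (416.0,183.2) against a pad centre of (415.1,183.6), which is good. Next is the block.

Emit:
servo_tool --pt "-8 12 -20 0 1" --pt "-30 42 -40 0 0.6" --pt "-58 78 -40 0 0.3" --pt "-85 115 -40 0 0.2" --pt "-112 152 -40 0 0.2" --pt "-128 175 -38 0 0.2" --pt "-133 183 -20 0 0.2" --pt "-133 183 10 0 0.2" --pt "-133 183 35 0 0.2" --pt "-133 183 50 0 0.2" --pt "-133 183 58 0 0.2" --pt "-133 183 58 0 0.2" --newtons 30

```text
t: 13.9
position: [0.5994, -0.025, 0.0657]
ee_rot: [-3.139, 0.0, 1.572]
contact_force: [0.3, 0.7, 0.4]
opening: 0.0513
grip_force: 0.0
```

```bash
python3 - <<'E'
from h import *
p,d,T,K=wrist("w7"); W=fcloud(d,T,K)
m=(abs(W[...,0]-.6)<.04)&(abs(W[...,1]+.027)<.03)&(W[...,2]>.084)&(W[...,2]<.093)&(p.min(2)>100)
for k in blobs(m,200): print(rect(W[k]),k.sum(), np.median(W[k][:,2]))
E
```

```text
pose 13.9 [599.4 -25.   65.7] [-3.1392e+00  1.0000e-04  1.5718e+00] F [0.3 0.7 0.4] open 51.3 grip 0.0
(array([599.6, -26.7]), array([30.2, 35.3]), 0.3) 4762 0.08892935705832311
```

Emit:
servo_tool --pt "-1.3 0.5 1.5 0 0.2" --pt "-1.3 0.5 1.5 0 0" --pt "-1.3 0.5 1.5 0 -0.6" --pt "-1.3 0.5 1.5 0 -0.6" --pt "-1.3 0.5 1.5 0 -0.6" --pt "-1.3 0.5 1.5 0 -0.6" --pt "-1.3 0.5 0 0 -0.6" --pt "-1.3 0.5 -5 0 -0.6" --pt "-1.3 0.5 -20 0 -0.6" --pt "-1.3 0.5 -50 0 -0.6" --pt "-1.3 0.5 -80 0 -0.6" --newtons 30

```text
t: 15.05
position: [0.6001, -0.0273, 0.1484]
ee_rot: [-3.141, 0.0, 1.57]
contact_force: [0.8, 0.4, 0.1]
opening: 0.0292
grip_force: 29.7
```

Emit:
servo_tool --pt "-8 -12 -5 0 -0.6" --pt "-28 -36 -5 -0.02 -0.6" --pt "-52 -68 0 -0.05 -0.6" --pt "-78 -102 5 -0.08 -0.6" --pt "-103 -134 12 -0.08 -0.6" --pt "-116 -150 15 -0.08 -0.6" --pt "-120 -154 15 -0.08 -0.6" --pt "-120 -154 15 -0.08 -0.6" --pt "-120 -154 15 -0.08 -0.6"

```text
t: 15.95
position: [0.4486, -0.146, 0.1326]
ee_rot: [3.14, 0.0, 1.653]
contact_force: [0.0, 0.2, -0.6]
opening: 0.0293
grip_force: 29.7
```

```bash
cat >> h.py <<'E'
def pads(p,W,T,K):
    for m in blobs(yellow(p),150):
        uv=np.argwhere(m)[:,::-1]; Q=fplane(uv,T,K,.006); print("yellow",m.sum(),uv.mean(0).round(),rect(Q))
def studs(p,W,c,r):
    m=(abs(W[...,0]-c[0])<r)&(abs(W[...,1]-c[1])<r)
    return np.array([W[b].mean(0)[:2]*1000 for b in blobs(m&(p.min(2)>150)&(abs(W[...,2]-.006)<.004),4)]).round(1).tolist()
def top(W,c,r,a,b,n=150,extra=None):
    m=(abs(W[...,0]-c[0])<r)&(abs(W[...,1]-c[1])<r)&(W[...,2]>a)&(W[...,2]<b)
    if extra is not None: m&=extra
    for k in blobs(m,n): print("top",k.sum(),rect(W[k]),round(np.median(W[k][:,2])*1000,1))
E
python3 - <<'E'
from h import *
p,d,T,K=wrist("w8"); W=fcloud(d,T,K); pads(p,W,T,K); print(studs(p,W,(.445,-.077),.036))
s=status.state()["position"]; top(W,s,.04,s[2]+.02,s[2]+.03,150,p.min(2)>100)
E
```

```text
pose 15.95 [ 448.6 -146.   132.6] [3.1397e+00 2.0000e-04 1.6531e+00] F [ 0.   0.2 -0.6] open 29.3 grip 29.7
yellow 1709 [280. 120.] (array([444.8, -77.3]), array([31.9, 35.8]), 5.0)
yellow 2582 [417. 264.] (array([ 592.8, -202. ]), array([38.5, 88.5]), 5.6)
yellow 378 [271. 329.] (array([ 453.5, -283.3]), array([47.1, 13.5]), 4.9)
[[417.0, -53.2], [468.8, -49.0], [421.1, -105.1], [472.9, -100.8], [466.6, -110.0]]
top 4610 (array([ 447.5, -145.4]), array([30.2, 35. ]), 5.1) 154.9
```

View pics/w8.png

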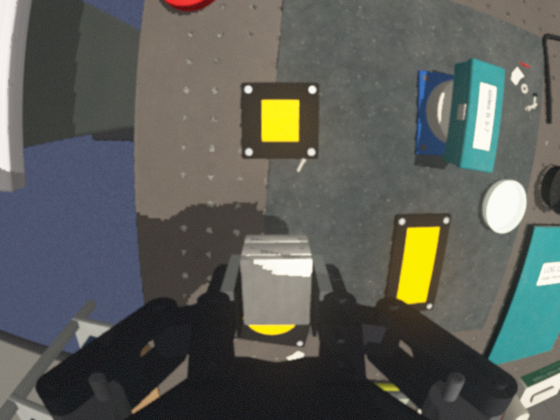

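The block is held level and square with the pad; the block pad is at (280,120). I place it.

Emit:
servo_tool --pt "15 1 5 0 -0.6" --pt "40 2 20 0 -0.6" --pt "60 3 50 0 -0.6" --pt "68.4 3.1 80 0 -0.6" --pt "68.4 3.1 102 0 -0.6" --pt "68.4 3.1 113 0 -0.6" --pt "68.4 3.1 117 0 -0.6" --pt "68.4 3.1 118 0 -0.6" --pt "68.4 3.1 118 0 -0.6" --pt "68.4 3.1 118 0 -0.6"

```text
t: 17.0
position: [0.4451, -0.0788, 0.0149]
ee_rot: [3.139, -0.0, 1.651]
contact_force: [0.7, 0.4, 0.2]
opening: 0.0298
grip_force: 29.7
```

```bash
python3 - <<'E'
from h import *
p,d,T,K=wrist("w9"); W=fcloud(d,T,K); print(studs(p,W,(.445,-.077),.036))
s=status.state()["position"]; top(W,s,.04,s[2]+.015,s[2]+.035,150,p.min(2)>100)
E
```

```text
pose 17.0 [445.1 -78.8  14.9] [ 3.1395e+00 -1.0000e-04  1.6505e+00] F [0.7 0.4 0.2] open 29.8 grip 29.7
[[416.9, -53.2], [468.7, -48.9]]
top 5676 (array([444. , -78.2]), array([45.9, 35. ]), 4.5) 37.3
```

Emit:
servo_tool --pt "1.1 1 0.5 0 -0.6" --pt "1.1 1 1.2 0 -0.6" --pt "1.1 1 1.8 0 -0.6" --pt "1.1 1 2.3 0 -0.6" --pt "1.1 1 2.3 0 -0.6"

```text
t: 17.55
position: [0.4451, -0.0775, 0.012]
ee_rot: [-3.142, -0.0, 1.651]
contact_force: [-1.2, 0.0, 3.0]
opening: 0.0293
grip_force: 30.1
```

Emit:
servo_tool --pt "0 0 0 0 -0.3" --pt "0 0 0 0 0.1" --pt "0 0 0 0 0.2" --pt "0 0 0 0 0.2" --pt "0 0 -20 0 0.2" --pt "0 0 -60 0 0.2" --pt "-35 0 -100 0 0.4" --pt "-68 0 -120 0 0.4" --pt "-75 0 -125 0 0.4" --pt "-75 0 -125 0 0.4"

```text
t: 18.55
position: [0.4515, -0.1536, 0.1375]
ee_rot: [3.14, 0.0, 1.648]
contact_force: [-0.2, 0.4, -1.2]
opening: 0.0597
grip_force: 0.0
```

```bash
python3 - <<'E'
from h import *
p,d,T,K=wrist("w10"); W=fcloud(d,T,K); print(studs(p,W,(.445,-.077),.036))
top(W,(.445,-.077),.04,.028,.04); top(W,(.595,-.05),.07,.055,.066)
pads(p,W,T,K); cv2.imwrite("pics/w10c.png",cv2.resize(p[60:200,200:370,::-1],None,fx=3,fy=3))
E
```

```text
pose 18.55 [ 451.5 -153.6  137.5] [3.1395e+00 2.0000e-04 1.6479e+00] F [-0.2  0.4 -1.2] open 59.7 grip 0.0
[[416.8, -53.1], [468.6, -48.9], [438.2, -58.2], [456.7, -56.7], [426.5, -68.3], [421.1, -105.0], [472.8, -100.6], [466.5, -109.8]]
top 1833 (array([443.8, -77. ]), array([30. , 34.2]), 4.6) 34.3
top 3917 (array([596.5, -50.8]), array([85.4, 36.2]), 89.8) 60.1
yellow 2676 [415. 255.] (array([ 592.7, -201.9]), array([38.6, 88.1]), 5.4)
yellow 2591 [269. 300.] (array([ 451.4, -258.8]), array([62.1, 61.6]), 4.6)
yellow 205 [398. 380.] (array([ 624.5, -376.2]), array([12.1, 50.5]), 81.2)
```

View pics/w10c.png

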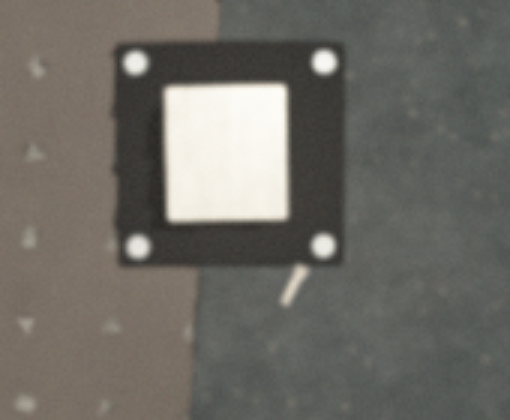

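The block sits square on its pad, about 1 mm off centre. Next is the slide box.

Emit:
servo_tool --pt "10 15 -5 0.01 0.3" --pt "30 50 -5 0.04 0.2" --pt "55 90 -5 0.06 0.2" --pt "78 130 -5 0.079 0.2" --pt "89 150 0 0.079 0.2" --pt "91 153.5 20 0.079 0.2" --pt "91 153.5 50 0.079 0.2" --pt "91 153.5 60 0.079 0.2" --pt "91 153.5 60 0.079 0.2" --newtons 35

```text
t: 19.5
position: [0.5942, -0.0479, 0.0739]
ee_rot: [-3.135, -0.001, 1.573]
contact_force: [-0.4, 0.2, 0.1]
opening: 0.0509
grip_force: 0.0
```

```bash
python3 - <<'E'
from h import *
p,d,T,K=wrist("w11"); W=fcloud(d,T,K); top(W,(.595,-.05),.06,.057,.064)
E
```

```text
pose 19.5 [594.2 -47.9  73.9] [-3.1352e+00 -5.0000e-04  1.5729e+00] F [-0.4  0.2  0.1] open 50.9 grip 0.0
top 8843 (array([597.1, -50.4]), array([34.6, 85.6]), 0.4) 60.3
```

View pics/w11.png

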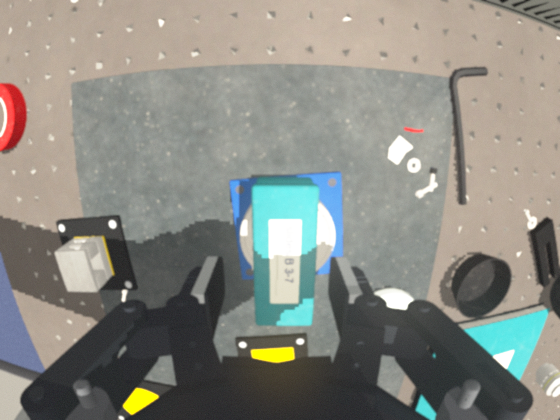

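The teal box lies at (285,250), a little right of the finger centre. I shift, lower, grip and lift.

Emit:
servo_tool --pt "-2.5 3 10 0 0.2" --pt "-2.5 3 22 0 0.2" --pt "-2.5 3 31 0 0.2" --pt "-2.5 3 35 0 0.2" --pt "-2.5 3 36 0 0.2" --pt "-2.5 3 36 0 0.2"

```text
t: 20.15
position: [0.5999, -0.0518, 0.0408]
ee_rot: [3.142, -0.0, 1.572]
contact_force: [1.4, -0.8, 0.3]
opening: 0.0515
grip_force: 0.0
```

Emit:
servo_tool --pt "0 0 0 0 0" --pt "0 0 0 0 -0.5" --pt "0 0 0 0 -0.5" --pt "0 0 0 0 -0.5" --pt "0 0 0 0 -0.5" --pt "0 0 -1 0 -0.5" --pt "0 0 -3 0 -0.5" --pt "0 0 -8 0 -0.5" --pt "0 0 -25 0 -0.5" --pt "0 0 -55 0 -0.5" --pt "0 0 -80 0 -0.5" --newtons 40

```text
t: 21.25
position: [0.6001, -0.0521, 0.123]
ee_rot: [3.14, 0.0, 1.571]
contact_force: [0.2, -0.6, -0.6]
opening: 0.0333
grip_force: 40.0
```

Emit:
servo_tool --pt "-15 0 -5 0 -0.5" --pt "-45 -1 -5 -0.02 -0.5" --pt "-85 -2 -5 -0.05 -0.5" --pt "-125 -3 0 -0.08 -0.5" --pt "-165 -4 0 -0.095 -0.5" --pt "-200 -5 0 -0.095 -0.5" --pt "-217 -5 0 -0.095 -0.5" --pt "-223 -5 0 -0.095 -0.5" --pt "-223 -5 0 -0.095 -0.5" --pt "-223 -5 0 -0.095 -0.5"

```text
t: 22.25
position: [0.5953, -0.2732, 0.1204]
ee_rot: [-3.141, -0.002, 1.668]
contact_force: [-0.3, 0.7, -1.1]
opening: 0.0331
grip_force: 40.0
```

```bash
python3 - <<'E'
from h import *
p,d,T,K=wrist("w12"); W=fcloud(d,T,K); pads(p,W,T,K); print(studs(p,W,(.593,-.202),.06))
s=status.state()["position"]; top(W,s,.06,s[2]+.012,s[2]+.032)
H=hsv(p); top(W,s,.06,s[2]+.012,s[2]+.032,100,(H[...,0]>80)&(H[...,0]<100)&(H[...,1]>80))
top(W,(.598,-.05),.06,.026,.035)
E
```

```text
pose 22.25 [ 595.3 -273.2  120.4] [-3.1413e+00 -1.7000e-03  1.6684e+00] F [-0.3  0.7 -1.1] open 33.1 grip 40.0
yellow 5224 [284. 118.] (array([ 593.2, -201.7]), array([37.6, 86.6]), 5.2)
yellow 3257 [117. 174.] (array([ 452. , -258.1]), array([61.4, 61. ]), 23.9)
[[564.6, -155.0], [612.3, -150.7], [621.4, -248.1]]
top 14241 (array([ 593.9, -271.4]), array([60.8, 84.8]), 5.7) 139.2
top 8758 (array([ 594.3, -271.4]), array([34.9, 84.8]), 5.6) 139.1
```

View pics/w12.png

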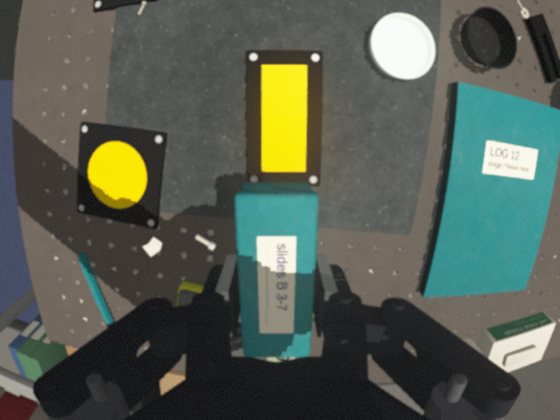

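Emit:
servo_tool --pt "15 1 2 0.006 -0.5" --pt "40 3 15 0.006 -0.5" --pt "60 5 40 0.006 -0.5" --pt "69.6 5.5 68 0.006 -0.5" --pt "69.6 5.5 88 0.006 -0.5" --pt "69.6 5.5 97 0.006 -0.5" --pt "69.6 5.5 99 0.006 -0.5" --pt "69.6 5.5 99 0.006 -0.5" --pt "69.6 5.5 99 0.006 -0.5"

```text
t: 23.2
position: [0.5948, -0.2055, 0.023]
ee_rot: [3.139, 0.001, 1.66]
contact_force: [1.0, -0.3, -0.3]
opening: 0.0333
grip_force: 40.0
```

```bash
python3 - <<'E'
from h import *
p,d,T,K=wrist("w13"); W=fcloud(d,T,K); print(studs(p,W,(.593,-.202),.06))
s=status.state()["position"]; H=hsv(p); top(W,s,.06,s[2]+.010,s[2]+.032,100,(H[...,0]>80)&(H[...,0]<100)&(H[...,1]>80))
top(W,s,.06,s[2]+.012,s[2]+.032)
E
```

```text
pose 23.2 [ 594.8 -205.5   23. ] [3.1395e+00 8.0000e-04 1.6605e+00] F [ 1.  -0.3 -0.3] open 33.3 grip 40.0
[[564.5, -155.0], [612.3, -150.6], [619.9, -248.6]]
top 8821 (array([ 593.8, -203.5]), array([34.8, 84.9]), 5.3) 41.8
top 14251 (array([ 593.4, -203.5]), array([60.8, 84.9]), 5.3) 41.9
```

Emit:
servo_tool --pt "2 -0.6 1 0 -0.5" --pt "2 -0.6 2.5 0 -0.5" --pt "2 -0.6 3.5 0 -0.5" --pt "2 -0.6 4.3 0 -0.5" --pt "2 -0.6 4.3 0 -0.5" --pt "2 -0.6 4.3 0 -0.5"

```text
t: 23.85
position: [0.5931, -0.2031, 0.0174]
ee_rot: [-3.142, -0.0, 1.661]
contact_force: [-0.2, 0.3, -1.2]
opening: 0.0331
grip_force: 40.0
```

```bash
python3 - <<'E'
from h import *
p,d,T,K=wrist("w14"); W=fcloud(d,T,K); print(studs(p,W,(.593,-.202),.06))
s=status.state()["position"]; H=hsv(p); top(W,s,.06,s[2]+.010,s[2]+.032,100,(H[...,0]>80)&(H[...,0]<100)&(H[...,1]>80))
E
```

```text
pose 23.85 [ 593.1 -203.1   17.4] [-3.1415e+00 -1.0000e-04  1.6608e+00] F [-0.2  0.3 -1.2] open 33.1 grip 40.0
[[564.5, -155.0], [612.3, -150.6]]
top 8826 (array([ 592. , -201.2]), array([34.7, 84.9]), 5.0) 36.1
```

Emit:
servo_tool --pt "-0.3 0.9 -0.3 0 -0.5" --pt "-0.3 0.9 0 0 -0.5" --pt "-0.3 0.9 0.7 0 -0.5" --pt "-0.3 0.9 0.7 0 -0.5"

```text
t: 24.3
position: [0.5942, -0.2033, 0.0171]
ee_rot: [3.141, -0.0, 1.661]
contact_force: [0.2, 1.0, 2.3]
opening: 0.0328
grip_force: 40.2
```

Emit:
servo_tool --pt "0 0 0.3 0 -0.5" --pt "0 0 0.3 0 -0.2" --pt "0 0 0.3 0 0.2" --pt "0 0 0.3 0 0.2" --pt "0 0 0.3 0 0.2" --pt "0 0 -20 0 0.2" --pt "0 0 -60 0 0.3" --pt "0 0 -105 0 0.6" --pt "0 0 -130 0 1" --pt "0 0 -130 0 1" --pt "0 0 -130 0 1"

```text
t: 25.4
position: [0.594, -0.2031, 0.1469]
ee_rot: [3.141, -0.0, 1.661]
contact_force: [0.2, 1.1, 0.0]
opening: 0.0855
grip_force: 0.0
```

```bash
python3 - <<'E'
from h import *
p,d,T,K=wrist("w15"); W=fcloud(d,T,K); print(studs(p,W,(.593,-.202),.06))
H=hsv(p); top(W,(.593,-.202),.06,.03,.042); top(W,(.6,-.05),.06,.026,.034); top(W,(.6,-.05),.06,.003,.034); pads(p,W,T,K)
print([ (r["bbox"],r["conf"]) for r in recognise("tin","wrist")])
k=(abs(W[...,0]-.6)<.06)&(abs(W[...,1]+.05)<.06)&(W[...,2]>.026)&(W[...,2]<.034)
c,r=cv2.minEnclosingCircle((W[k][:,:2]*1000).astype(np.float32)); print(c,r)
E
```

```text
pose 25.4 [ 594.  -203.1  146.9] [ 3.141e+00 -3.000e-04  1.661e+00] F [0.2 1.1 0. ] open 85.5 grip 0.0
[[564.3, -154.9], [612.4, -150.6], [621.2, -248.3]]
top 4143 (array([ 592.8, -201.9]), array([34.9, 84.8]), 5.0) 35.9
top 3434 (array([600.6, -55. ]), array([59.2, 47.1]), 6.9) 29.3
top 6143 (array([601.9, -56.5]), array([78.2, 68.1]), 7.4) 28.3
yellow 172 [276. 150.] (array([ 589.4, -160.6]), array([35.8,  3.5]), 5.1)
yellow 2310 [133. 238.] (array([ 451.6, -258.9]), array([60.6, 60.2]), 26.3)
yellow 824 [247. 339.] (array([ 577.7, -369.3]), array([ 14.1, 134.5]), 82.8)
[([262.4, 0.0, 339.1, 57.0], 0.61)]
(600.0506591796875, -48.81147766113281) 30.300142288208008
```

View pics/w15.png

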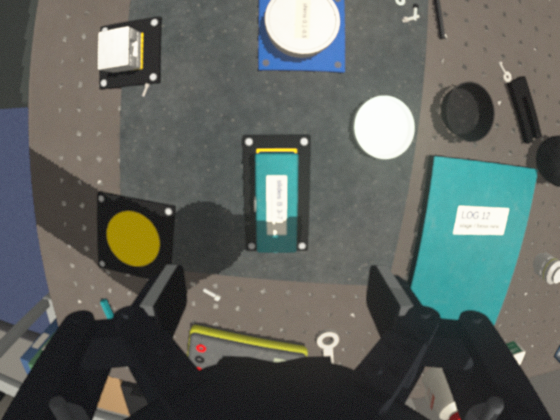

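```bash
python3 - <<'E'
from h import *
for n,c,a,b in(("w15",(.593,-.202),.03,.042),("w11",(.597,-.05),.055,.065)):
    p,d,T,K=load(n); W=fcloud(d,T,K); k=(abs(W[...,0]-c[0])<.013)&(abs(W[...,1]-c[1])<.038)&(W[...,2]>a)&(W[...,2]<b)
    P=W[k]; A=np.c_[P[:,0]-c[0],P[:,1]-c[1],np.ones(len(P))]; print(n,np.linalg.lstsq(A,P[:,2],rcond=None)[0])
    # profile along y through the +y end
    for y in np.arange(c[1]+.030,c[1]+.052,.002):
        q=(abs(W[...,0]-c[0])<.012)&(abs(W[...,1]-y)<.001); print(round(y*1000-c[1]*1000),np.round(np.percentile(W[q][:,2],[5,50,95])*1000,1) if q.any() else None,end=" ")
    print()
E
```

```text
w15 [-0.00238048  0.00194905  0.0360092 ]
30 [35.3 36.2 37.1] 32 [34.9 36.1 37. ] 34 [34.8 36.  36.9] 36 [34.9 36.  37.1] 38 [34.9 35.9 37. ] 40 [ 6.8 35.7 36.7] 42 [ 5.3 19.2 36.2] 44 [ 4.7  5.9 33.3] 46 [4.6 5.6 6.6] 48 [4.8 5.7 6.5] 50 [4.8 5.6 6.8] 
w11 [-0.00055474 -0.00189243  0.06035389]
30 [59.3 60.2 61.3] 32 [59.3 60.3 61.2] 34 [59.4 60.2 61.1] 36 [ 1.5 59.8 61. ] 38 [ 1.4 59.8 61. ] 40 [ 1.1 58.7 61. ] 42 [ 1.6 46.4 60. ] 44 [0.9 1.9 2.9] 46 [0.5 1.9 2.9] 48 [0.8 1.9 2.8] 50 [0.6 1.8 2.7]
```

The box is level and on its inlay within half a millimetre. The tin stands at about (600,-49).

Emit:
servo_tool --pt "15 2 0 0 1" --pt "50 7 0 0 1" --pt "90 12 0 0 1" --pt "130 18 10 0 1" --pt "148 20 40 0 1" --pt "153 21 75 0 1" --pt "153 21 95 0 1" --pt "153 21 100 0 1" --pt "153 21 100 0 1"

```text
t: 26.4
position: [0.6002, -0.0484, 0.0457]
ee_rot: [-3.139, -0.0, 1.661]
contact_force: [0.9, 0.2, 0.4]
opening: 0.0855
grip_force: 0.0
```

```bash
python3 - <<'E'
from h import *
p,d,T,K=wrist("w16"); W=fcloud(d,T,K)
k=(abs(W[...,0]-.6)<.036)&(abs(W[...,1]+.05)<.036)&(W[...,2]>.026)&(W[...,2]<.034); k=max(blobs(k,100),key=lambda q:q.sum())
print(cv2.minEnclosingCircle((W[k][:,:2]*1000).astype(np.float32)),rect(W[k]),np.median(W[k][:,2]))
E
```

```text
pose 26.4 [600.2 -48.4  45.7] [-3.1391e+00 -2.0000e-04  1.6612e+00] F [0.9 0.2 0.4] open 85.5 grip 0.0
((599.7548828125, -48.69845962524414), 30.39215660095215) (array([599.6, -48.5]), array([59.2, 59.9]), 17.3) 0.029376348669932134
```

Emit:
servo_tool --pt "0 0.7 12 0 1" --pt "0 0.7 26 0 1" --pt "0 0.7 34 0 1" --pt "0 0.7 37 0 1" --pt "0 0.7 37 0 0.6" --pt "0 0.7 37 0 0.1" --pt "0 0.7 37 0 0.1" --pt "0 0.7 37 0 0.1" --pt "0 0.7 37 0 0.1" --newtons 35

```text
t: 27.35
position: [0.6023, -0.0492, 0.0104]
ee_rot: [3.141, 0.0, 1.661]
contact_force: [-1.1, -0.4, 4.6]
opening: 0.0575
grip_force: 37.8
```

Emit:
servo_tool --pt "0 0 -1 0 0.1" --pt "0 0 -4 0 0.1" --pt "0 0 -15 0 0.1" --pt "0 0 -40 0 0.1" --pt "0 0 -75 0 0.1" --pt "0 0 -100 0 0.1" --pt "0 0 -105 0 0.1"

```text
t: 28.05
position: [0.6043, -0.0495, 0.1188]
ee_rot: [3.135, 0.0, 1.661]
contact_force: [0.8, -0.2, -0.6]
opening: 0.0575
grip_force: 37.7
```

Emit:
servo_tool --pt "-12 -8 0 0 0.1" --pt "-42 -27 0 0 0.1" --pt "-77 -50 0 0 0.1" --pt "-112 -73 0 0 0.1" --pt "-147 -96 0 0 0.1" --pt "-182 -119 0 0 0.1" --pt "-217 -142 0 0 0.1" --pt "-248 -163 0 0 0.1" --pt "-264 -173 0 0 0.1" --pt "-269 -176 0 0 0.1" --pt "-269 -176 0 0 0.1" --pt "-269 -176 0 0 0.1"

```text
t: 29.25
position: [0.4511, -0.331, 0.1139]
ee_rot: [-3.141, -0.002, 1.663]
contact_force: [0.1, 0.1, -0.9]
opening: 0.0576
grip_force: 37.7
```

```bash
python3 - <<'E'
from h import *
p,d,T,K=wrist("w17"); W=fcloud(d,T,K); pads(p,W,T,K); print(studs(p,W,(.452,-.258),.046))
s=status.state()["position"]; k=(abs(W[...,0]-s[0])<.036)&(abs(W[...,1]-s[1])<.04)&(W[...,2]>s[2]+.014)&(W[...,2]<s[2]+.027)&(p.min(2)>110); k=max(blobs(k,100),key=lambda q:q.sum())
print(cv2.minEnclosingCircle((W[k][:,:2]*1000).astype(np.float32)),rect(W[k]),np.median(W[k][:,2]))
P=W[k];A=np.c_[P[:,:2]-P[:,:2].mean(0),np.ones(len(P))]; print(np.linalg.lstsq(A,P[:,2],rcond=None)[0])
E
```

```text
pose 29.25 [ 451.1 -331.   113.9] [-3.1409e+00 -1.8000e-03  1.6626e+00] F [ 0.1  0.1 -0.9] open 57.6 grip 37.7
yellow 300 [443.  72.] (array([ 576.7, -203. ]), array([ 5.1, 86. ]), 4.2)
yellow 5138 [287. 118.] (array([ 452. , -258.8]), array([62. , 61.2]), 5.4)
yellow 643 [405. 254.] (array([ 581.6, -365.4]), array([ 13.5, 134.6]), 86.2)
[[418.5, -218.6], [492.2, -225.6], [411.4, -292.3], [485.1, -299.3]]
((449.94268798828125, -330.1563720703125), 30.192089080810547) (array([ 450. , -330.1]), array([57.1, 59.8]), 3.9) 0.13288910673537058
[-0.00257808 -0.00191805  0.13287501]
```

View pics/w17.png

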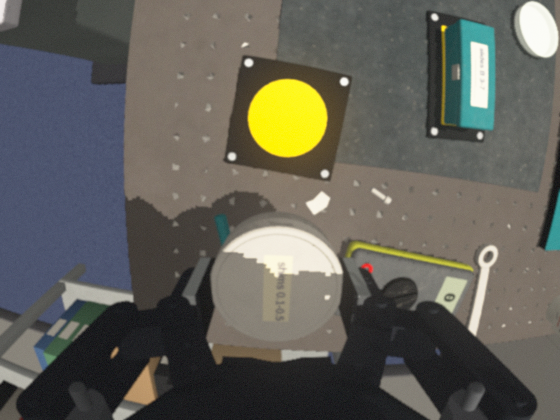

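The tin is held level, and its pad is at (287,118). I place it.

Emit:
servo_tool --pt "15 2 2 0 0.1" --pt "40 5 15 0 0.1" --pt "60 7 40 0 0.1" --pt "71 8.3 68 0 0.1" --pt "71 8.3 88 0 0.1" --pt "71 8.3 97 0 0.1" --pt "71 8.3 99 0 0.1" --pt "71 8.3 99 0 0.1" --pt "71 8.3 99 0 0.1"

```text
t: 30.2
position: [0.4535, -0.2617, 0.0167]
ee_rot: [3.14, 0.001, 1.661]
contact_force: [-0.5, 0.7, -0.6]
opening: 0.0574
grip_force: 37.7
```

```bash
cat > t.py <<'E'
from h import *
import sys
p,d,T,K=wrist(sys.argv[1]); W=fcloud(d,T,K); print(studs(p,W,(.452,-.258),.046))
s=status.state()["position"]
for lo,hi in((.026,.045),):
    k=(abs(W[...,0]-.452)<.04)&(abs(W[...,1]+.259)<.04)&(W[...,2]>lo)&(W[...,2]<hi)&(p.min(2)>90); k=max(blobs(k,100),key=lambda q:q.sum())
    z=np.median(W[k][:,2]); k&=abs(W[...,2]-z)<.003
    print(cv2.minEnclosingCircle((W[k][:,:2]*1000).astype(np.float32)),rect(W[k]),z)
E
python3 t.py w18
```

```text
pose 30.2 [ 453.5 -261.7   16.7] [3.1398e+00 8.0000e-04 1.6606e+00] F [-0.5  0.7 -0.6] open 57.4 grip 37.7
[[418.4, -218.6], [492.1, -225.6], [486.4, -300.1]]
((452.2317199707031, -261.34820556640625), 30.909502029418945) (array([ 452.3, -261.1]), array([58.2, 60.4]), 5.0) 0.03568274547659708
```

Emit:
servo_tool --pt "2 -0.3 1 0 0.1" --pt "2 -0.3 2.5 0 0.1" --pt "2 -0.3 3.8 0 0.1" --pt "2 -0.3 4.5 0 0.1" --pt "2 -0.3 5 0 0.1" --pt "2 -0.3 5 0 0.1"

```text
t: 30.85
position: [0.4521, -0.2592, 0.0107]
ee_rot: [-3.141, -0.0, 1.661]
contact_force: [0.7, 0.7, -1.7]
opening: 0.0576
grip_force: 37.7
```

```bash
python3 t.py w19
```

```text
pose 30.85 [ 452.1 -259.2   10.7] [-3.1415e+00 -2.0000e-04  1.6608e+00] F [ 0.7  0.7 -1.7] open 57.6 grip 37.7
[[418.4, -218.5], [492.1, -225.6], [485.1, -299.2]]
((451.01654052734375, -258.9378662109375), 30.86382484436035) (array([ 451. , -258.3]), array([58.1, 60.2]), 4.8) 0.02962985421204295
```

Emit:
servo_tool --pt "0 0.7 0 0 0.1" --pt "0 0.7 0.4 0 0.1" --pt "0 0.7 0.8 0 0.1" --pt "0 0.7 0.8 0 0.1"

```text
t: 31.3
position: [0.4531, -0.2592, 0.0104]
ee_rot: [3.141, -0.0, 1.661]
contact_force: [-0.9, 1.4, 4.2]
opening: 0.0575
grip_force: 38.1
```

Emit:
servo_tool --pt "0 0 0 0 0.4" --pt "0 0 0 0 0.8" --pt "0 0 0 0 1" --pt "0 0 0 0 1" --pt "0 0 -20 0 1" --pt "0 0 -60 0 1" --pt "0 0 -100 0 1" --pt "-10 10 -140 0 1" --pt "-10 30 -180 0 1" --pt "-10 35 -190 0 1" --pt "-10 35 -190 0 1"

```text
t: 32.4
position: [0.4904, -0.2661, 0.2014]
ee_rot: [3.138, 0.001, 1.662]
contact_force: [-0.5, 0.2, 0.0]
opening: 0.0856
grip_force: 0.0
```

```bash
python3 t.py w20; python3 - <<'E'
from h import *
p,d,T,K=load("w20"); W=fcloud(d,T,K); print("box",studs(p,W,(.593,-.202),.06)); top(W,(.593,-.202),.06,.03,.042); print("block",studs(p,W,(.445,-.077),.036)); top(W,(.445,-.077),.04,.028,.04)
p,d=snapshot("top"); i=camera_info("top"); V=cloud(d,i["T"],i["intrinsics"]); cv2.imwrite("pics/top1.png",cv2.resize(p[100:340,100:440,::-1],None,fx=2.2,fy=2.2))
for t in ("tape","dish"): print(t,[r["bbox"] for r in recognise(t,"top")[:1]])
E
```

```text
pose 32.4 [ 490.4 -266.1  201.4] [3.1382e+00 1.3000e-03 1.6624e+00] F [-0.5  0.2  0. ] open 85.6 grip 0.0
[[418.0, -218.5], [491.9, -225.6], [452.4, -295.5]]
((451.6153564453125, -258.6752624511719), 30.27741241455078) (array([ 452.3, -258. ]), array([59. , 59.2]), 0.8) 0.029404341519800037
box [[564.3, -155.1], [612.0, -150.7], [573.2, -252.8], [620.8, -249.7]]
top 2808 (array([ 592.3, -202. ]), array([35.7, 84.7]), 4.9) 35.9
block [[424.5, -74.8], [425.1, -81.4], [421.0, -104.8], [472.9, -100.7], [467.0, -109.9]]
top 426 (array([444.9, -88.2]), array([30.5, 13.3]), 4.5) 34.2
tape [[218.3, 294.4, 244.9, 323.8]]
dish [[308.3, 129.0, 335.5, 154.4]]
```

View pics/top1.png

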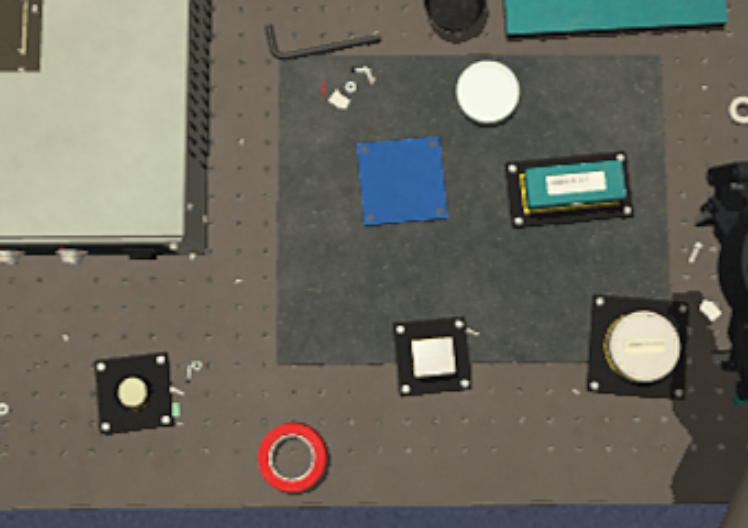

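The top view shows all four things on their pads, with the tape at (292,457) and the dish at (488,92) in the crop unmoved. The gripper is clear, so I hand in.

```bash
python3 -c "
from rig import order
print(order.finish_job())"
```

```text
the job is handed in; nothing more can be done
None
```

The stack is apart and handed in at about 33 s: ring, block, slide box and tin each sit level on their own pads, about 1 mm or less off centre by the wrist camera, with the box and block squared to under half a degree; the tape roll and dish stayed put.

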